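# Unload the basket-base gluing jig

### The arm

A 7-joint arm with a two-finger parallel gripper is mounted at the origin on the work surface. World frame = base frame: x ahead of the robot, y to its left, z up, the work surface at z = 0. Lengths are in m, angles in rad, forces in N, time in s.
With the tool pointing down it reaches from about 0.425 to 0.825 m from the base axis. Payload 3.6 kg.
Tool frame: the origin (TCP) lies where the fingers leave the gripper's body, on its centre line; the fingertips stand 84 mm ahead of it and the grasp point (between the pads) lies 65 mm ahead of it; z points along the fingers, y is the direction in which the jaws open and shut (so a half turn about z gives the same grasp; the last joint's range is limited). The gripper opens to 93 mm and grips with 3 to 60 N. Pads are 15 mm wide; open, the fingers measure 128 mm over their backs; the gripper's body (75 mm by 188 mm) begins 65 mm behind the grasp point.
Start: joints at [1.222, 0.615, -0.013, 1.423, 0.008, 1.103, -0.04], TCP at [0.206, -0.617, 0.303] pointing down, gripper open.
Joint ranges: [-3.12, 3.12], [-0.3, 2.06], [-1.34, 1.32], [0.26, 2.42], [-1.36, 4.5], [0.01, 1.98], [-2.84, 2.84]. Speed limits (rad/s): [2.79, 2.79, 3.14, 3.14, 3.14, 3.14, 3.14].

### API

Orientations are given as a unit quaternion [w, x, y, z].
In Python, from station import manip gives the robot as it stands.
- The arm moves only by the tool apply_moves, never from a script. Its argument "deltas" is a list of rows, each an object of numbers: "dx", "dy", "dz": the shift along the world's x, y, z in m; "wx", "wy", "wz": the turn, a rotation vector about the world's x, y, z in degrees; "gripper": the finger opening in m, from 0 to 0.093. A call has 1 to 10 rows; each row shifts and turns the commanded pose from where the row before left it; what a row does not reach is not made up. A row lasts 1/8 s, in which the tool goes at most 62.5 mm and 10.7 degrees, less where a joint would pass 70% of its speed; a pose out of reach is approached as far as the arm can. A call is refused whole if a number of a shift passes 0.0625 or a number of a turn 10.7, either way. A call with a gripper value outside its range is refused whole. The fingers move at their own pace and stop on an object; the grip force is fixed at half the most. Time passes only in rows, so rows that do not move let the fingers close. It gives the time, the measured TCP pose, the force and the opening at its end, in the units of the state.
- manip.get_obs(): the state, without advancing time (a new reading comes with each control period).
- manip.capture(name): name is "side" or "top" or "wrist"; returns a dict with "color" (384x512x3 uint8, red, green, blue), "K" (3x3 intrinsics, pixels), "D" ([k1, k2, p1, p2, k3] as OpenCV has them; the pictures are not rectified), "R" (3x3) and "t" (3): a world point X has camera coordinates R X + t. Camera axes: x right, y down, z forward; pixel columns grow to the right and rows downward; lengths in m; the calibration is good to about 2 mm. A picture is of the moment at which its call begins. There is no depth.
- manip.finish_job(): hands the job in, once; it reports no verdict.
The state is a dict: "clock": time; "qpos": joint angles; "dq": joint speeds; "effort": joint torques, N m; "ee_pos": TCP position; "eef_rot": TCP orientation; "contact_force": force on the tool from outside, world axes, zero at the start; "moment": the same for the moment, N m; "width": opening from 0.0 (shut) to 1.0 (fully open).
Only numpy, scipy, OpenCV 4.12 (cv2) and the standard library are available. Lean on these libraries where they do the work, as an engineer would, in place of code of your own. Each camera call takes 0.05 s, during which the arm holds its last target. There are 200 camera calls.

### The job

Unload the gluing jig. Lift the wooden hold-down bar straight up out of its two U brackets, keeping it level so that both ends come clear together, and park it fully down in the two cradles of the bar rest; then press the jig's lever right down to knock the basket base up out of its pocket, and lay that base flat on the floor of the low open basket, clear of the finished base already in there. Set things down rather than dropping them, and leave the finished base, the spray bottle and the jar undisturbed.

Things in the scene. Friction and masses are not known exactly. Their poses are not given: they have to be found in the camera images.
- jig: Fixed plywood and steel jig. Origin: centre of its underside on the table; x along the bar. Central block 150 (x) x 93 (y) mm, top at z = 60 mm, with the pocket in it. At x = -115 and +115 mm stand two steel U brackets (20 mm thick along x, 60 mm wide along y), open-topped: slot 28 mm wide, slot floor at z = 85, prong tops at z = 125 mm. On the -y side a lever sticks out.
- bar: Loose wooden hold-down bar, 280 (x) x 24 (y) x 30 (z) mm, about 0.22 kg, balanced about its middle. Origin: centre of the long bar's underside; z up. Under its middle a pressing foot 50 (x) x 20 (y) mm reaches 25 mm below the origin. At the start it lies in the jig's brackets, origin 85 mm above the table, its foot just reaching the pocket's mouth.
- base: Loose rectangular wooden basket base, 110 (x) x 58 (y) x 18 (z) mm, about 75 g, with a dark groove round its edge. Origin: centre of its underside. At the start it lies in the jig's pocket, its top 2 mm below the block's top, x along the jig's x.
- lever (a joint): Knockout lever, rad: 0 at rest, 0.28 at its stop, fully pressed. Hinged about the jig's x axis at jig y = -62, z = 32 mm. Pressing its pad straight down about 25 mm (roughly 5 to 8 N) raises the rod, and the base on it, by about 17 mm, so that the base stands about 15 mm proud of the block. The hinge is stiff: it stays where it is left.
- lever_pad (a point): Centre of the top face of the lever's rubber pad, 44 x 34 mm, to be pressed down from above; at rest at jig x = 0, y = -152 mm, 65 mm above the table, when fully pressed about 40 mm above the table.
- rest: Fixed plywood bar rest, 220 (x) x 80 (y) mm, foot plate 10 mm thick. Origin: centre of its underside on the table. Open-topped cradles at x = -90 and +90 mm (20 mm thick along x, 70 mm wide along y), slots 38 mm wide running along the rest's x, slot floor at z = 40, prong tops at z = 62 mm: the parked bar's foot hangs free between them.
- basket: Fixed low woven basket, open at the top, 200 (x) x 230 (y) mm outside, inside 190 x 220 mm; floor 6 mm above the table, rim 50 mm above it. Origin: centre of its underside. The finished base lies in its +y half; the -y half is empty.
- finished: Bystander: a finished basket base, like the other (110 x 58 x 18 mm), lying on the basket's floor, length roughly along the basket's x. Origin: centre of its underside.
- sprayer: Bystander: white spray bottle, 68 mm across, head 75 mm long and 186 mm above the table. Origin: centre of its underside.
- jar: Bystander: lidded jar, 64 mm across, 85 mm tall. Origin: centre of its underside.
- pocket (a point): Centre of the floor of the jig's pocket, 40 mm above the table. The pocket is rectangular, 114 mm along the jig's x and 63 mm along its y, 20 mm deep; in the middle of its floor is the knockout rod's round head, 32 mm across.
There are look-alikes about, which are no part of the job. Leave any purple look-alike of the base alone. Leave any blue look-alike of the rest alone.

How it is judged:
On the way, in this order (a step that is already met when the one before it is completed fails the run):
1. the bar is lifted level and straight up, its underside above the bracket tops (z of bar in the frame of jig above 0.125 m and angle between bar's own z axis and vertical below 0.2 rad and horizontal distance between bar and jig below 0.06 m), for 0.05 s.
2. the bar lies fully down in both cradles of the rest, let go (z of bar in the frame of rest between 0.036 and 0.044 m and x of bar in the frame of rest between -0.038 and 0.038 m and y of bar in the frame of rest between -0.012 and 0.012 m and angle between the x axis of bar and the x axis of rest, either way round below 0.15 rad and angle between bar's own z axis and vertical below 0.06 rad and contact force between the fingers and bar below 0.1 N), for 0.2 s.
3. the lever is pressed right down and the base has come up in its pocket (value of joint lever above 0.24 rad and z of base in the frame of jig above 0.051 m and horizontal distance between base and jig below 0.02 m), for 0.1 s.
At the end, for the whole second after the job is handed in: The bar lies level (within 0.06 rad) and fully down (within 4 mm) in both cradles of the rest, its middle within 38 mm of the rest's middle along it; the base lies flat (within 0.08 rad) on the basket's floor (within 4 mm), not touching the finished base; both are at rest (z of bar in the frame of rest between 0.036 and 0.044 m and x of bar in the frame of rest between -0.038 and 0.038 m and y of bar in the frame of rest between -0.012 and 0.012 m and angle between the x axis of bar and the x axis of rest, either way round below 0.15 rad and angle between bar's own z axis and vertical below 0.06 rad and z of base in the frame of basket between 0.002 and 0.01 m and x of base in the frame of basket between -0.095 and 0.095 m and y of base in the frame of basket between -0.11 and 0.11 m and angle between base's own z axis and vertical below 0.08 rad and contact force between base and finished below 0.05 N and linear speed of each of base, bar below 0.02 m/s).
It fails at once if the bar is tipped more than 0.26 rad (angle between bar's own z axis and vertical above 0.26 rad).
It fails at once if the bar or the base is dropped (falls faster than 0.8 m/s, out of the fingers) ((linear speed of bar above 0.8 m/s and contact force between the fingers and bar below 0.05 N) or (linear speed of base above 0.8 m/s and contact force between the fingers and base below 0.05 N)).
It fails at once if the finished base is shifted more than 20 mm or tipped (distance of finished from where it was at the start of the episode above 0.02 m or angle between finished's own z axis and vertical above 0.2 rad).
It fails at once if the spray bottle is shifted more than 20 mm or tipped (distance of sprayer from where it was at the start of the episode above 0.02 m or angle between sprayer's own z axis and vertical above 0.2 rad).
It fails at once if the jar is shifted more than 20 mm or tipped (distance of jar from where it was at the start of the episode above 0.02 m or angle between jar's own z axis and vertical above 0.2 rad).
It also fails if it takes over 72 s, if anything falls off the work surface, if the arm or the gripper's body presses on something with over 40 N, if the wrist force passes 120 N, or if a joint passes its speed limit or range.

## Working session

There is one attempt and no reset: what is moved stays moved. The work goes in short steps, Python scripts to look and compute and a tool call to move; the robot and the scene stay as the last step left them, time stands still between calls to the robot, and variables do not carry over. Pictures are saved under pics/ and viewed, about 8 in all and at most 12, crops included, and the job is handed in when it is done.

Besides the shell and the picture viewer there is one more tool, called as name(argument=value, ...) on one line, values as JSON. apply_moves: Moves the arm, as the interface text tells. Its arguments: {"type":"object","properties":{"deltas":{"type":"array","items":{"type":"object","properties":{"dx":{"type":"number"},"dy":{"type":"number"},"dz":{"type":"number"},"wx":{"type":"number"},"wy":{"type":"number"},"wz":{"type":"number"},"gripper":{"type":"number"}}}}},"required":["deltas"]}

```bash
mkdir -p pics; ls; python3 - <<'E'
from station import manip
import cv2
o=manip.get_obs(); print({k:(o[k] if not hasattr(o[k],'round') else o[k]) for k in o})
for n in("top","side"):
    c=manip.capture(n); cv2.imwrite(f"pics/{n}0.png",c["color"][:,:,::-1]); print(n,c["K"],c["D"],c["R"],c["t"])
E
```

```text
pics
{'clock': 0.0, 'qpos': array([ 1.22251508,  0.6159265 , -0.01262721,  1.42486541,  0.00811896,
        1.10341012, -0.0403969 ]), 'dq': array([ 1.19138648e-03,  8.33752965e-04, -6.71667236e-04, -1.64725939e-03,
       -1.73731038e-04,  5.62235545e-05,  4.39362488e-04]), 'effort': array([ 7.96915556e-04, -4.58923101e+01,  2.09084773e-01, -1.65738523e+01,
       -6.11500209e-02,  2.04124470e-02,  2.18641617e-04]), 'ee_pos': array([ 0.20540006, -0.6160938 ,  0.30158725]), 'eef_rot': array([-1.25889923e-03,  9.87077237e-01,  1.60240102e-01, -2.28356932e-04]), 'contact_force': array([-0.15863535,  0.32307283,  0.50797845]), 'moment': array([ 0.02147505, -0.03080834,  0.02422977]), 'width': 0.9991057397788468}
top [[431.90406182   0.         254.20939359]
 [  0.         431.90406182 192.60801192]
 [  0.           0.           1.        ]] [-0.11038187  0.          0.          0.          0.        ] [[-1.59645560e-02 -9.99872486e-01  3.79357375e-04]
 [-9.93751690e-01  1.58249087e-02 -1.10485976e-01]
 [ 1.10465885e-01 -2.14084659e-03 -9.93877611e-01]] [-0.03821613  0.56901289  1.34781908]
side [[427.60904912   0.         259.1327131 ]
 [  0.         427.60904912 187.12062762]
 [  0.           0.           1.        ]] [0.03292161 0.         0.         0.         0.        ] [[ 0.99995166 -0.00219357  0.00958477]
 [ 0.00464661 -0.75365917 -0.65724901]
 [ 0.00866537  0.65726178 -0.75361254]] [-0.54703406  0.01004579  1.24939652]
```

View pics/top0.png

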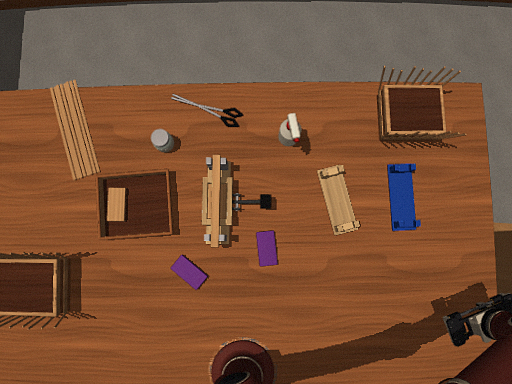

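View pics/side0.png

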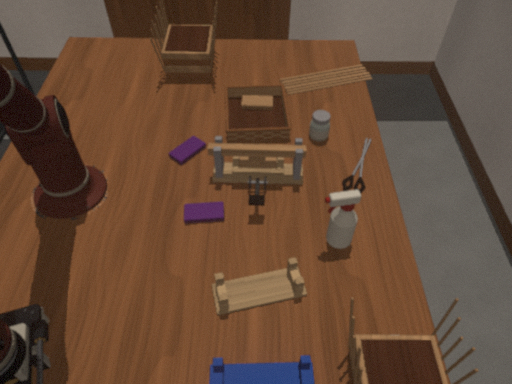

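The top view has +x up and +y left. The jig is at about (218,200) with its lever to the right, the rest is at (338,200), and the basket is at (137,204) with the finished base in its left (+y) half. I'll enlarge this area for measuring.

```bash
cat > h.py <<'E'
import numpy as np, cv2
from station import manip
def ray(c,uv):
    n=cv2.undistortPoints(np.array([[uv]],float),c["K"],np.array(c["D"]))[0,0]
    return -c["R"].T@c["t"], c["R"].T@np.array([n[0],n[1],1])
def onz(c,uv,z):
    o,d=ray(c,uv); return o+d*(z-o[2])/d[2]
def tri(c1,u1,c2,u2):
    o1,d1=ray(c1,u1);o2,d2=ray(c2,u2)
    s=np.linalg.lstsq(np.c_[d1,-d2],o2-o1,rcond=None)[0]
    a,b=o1+d1*s[0],o2+d2*s[1]; return (a+b)/2,np.linalg.norm(a-b)
def px(c,X):
    return cv2.projectPoints(np.array(X,float).reshape(-1,1,3),cv2.Rodrigues(c["R"])[0],c["t"],c["K"],np.array(c["D"]))[0][:,0]
E
python3 - <<'E'
import cv2,numpy as np
t=cv2.imread('pics/top0.png');s=cv2.imread('pics/side0.png')
def crop(i,x0,y0,w,h,k):
    a=cv2.resize(i[y0:y0+h,x0:x0+w],None,fx=k,fy=k,interpolation=cv2.INTER_CUBIC)
    for x in range(-(-x0//20)*20,x0+w,20):
        cv2.line(a,((x-x0)*k,0),((x-x0)*k,6),(0,255,255),1);cv2.putText(a,str(x),((x-x0)*k,16),0,.35,(0,255,255),1)
    for y in range(-(-y0//20)*20,y0+h,20):
        cv2.line(a,(0,(y-y0)*k),(6,(y-y0)*k),(0,255,255),1);cv2.putText(a,str(y),(8,(y-y0)*k+4),0,.35,(0,255,255),1)
    return a
a=crop(t,195,145,170,100,4)
b=crop(s,200,130,115,60,4); c=crop(s,205,255,110,60,3)
o=np.zeros((600-30+70-0,800,3),np.uint8)[:600]
o=np.zeros((600,800,3),np.uint8)
o[:400,:680]=a
b2=crop(s,200,132,115,50,4);o[400:600,:460]=b2;o[405:585,465:795]=c
cv2.imwrite('pics/crop0.png',o)
E
```

```text
(no output)
```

View pics/crop0.png

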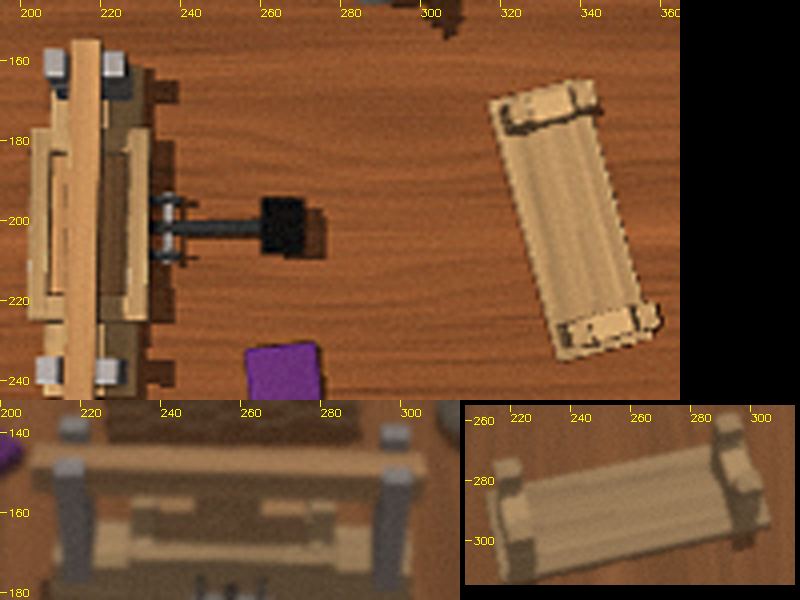

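The crop shows prong tops at top-view pixels (208.7,160.5), (223.3,160.5), (207,237.5) and (222,237.5). The lever pad is at (265.5,201), and the rest's plate corners are near (316.5,170), (334,234.5) and (355,229).

```bash
python3 - <<'E'
from h import *
c=manip.capture("top"); np.set_printoptions(precision=4,suppress=True)
P=[onz(c,u,.125) for u in[(208.7,160.5),(223.3,160.5),(207,237.5),(222,237.5)]]
print(np.array(P)); m=np.mean(P,0); a=(P[0]+P[1]-P[2]-P[3])/2; print("jig",m,np.linalg.norm(a),np.degrees(np.arctan2(a[1],a[0])))
g=cv2.cvtColor(c["color"],cv2.COLOR_RGB2HSV)
print("pad",onz(c,(265.5,201),.065))
for u in[(200,210),(215,160),(335,200),(262,320),(120,205),(150,200),(190,300)]: print(u,g[u[1],u[0]])
B=[onz(c,u,.115) for u in[(212.3,155.5),(220,155.5),(210.5,243.5),(219,243.5)]];print(np.array(B))
F=[onz(c,u,.024) for u in[(108,188),(127,188.5),(126,221),(107,220)]];print("fin",np.array(F))
K=[onz(c,u,.05) for u in[(98,179),(170,171.5),(175,235),(103,239)]];print("bask",np.array(K),np.mean(K,0))
R=[onz(c,u,.01) for u in[(316.5,170),(334,234.5),(357,229)]];print("rest",np.array(R),np.linalg.norm(R[0]-R[1]),np.linalg.norm(R[2]-R[1]))
# rest plywood mask: pale (low saturation) blob
print(g[170:230:10,338])
for lo in(110,125,140):
    mk=((g[:,:,1]<lo)&(g[:,:,2]>120)).astype(np.uint8); mk[:, :305]=0; mk[:,370:]=0; mk[:155]=0;mk[245:]=0
    cs=max(cv2.findContours(mk,0,2)[0],key=cv2.contourArea); print(lo,cv2.contourArea(cs),cv2.minAreaRect(cs),cv2.boxPoints(cv2.minAreaRect(cs)).tolist())
E
```

```text
[[0.6572 0.0882 0.125 ]
 [0.6565 0.0442 0.125 ]
 [0.427  0.0943 0.125 ]
 [0.4264 0.05   0.125 ]]
jig [0.5418 0.0691 0.125 ] 0.2302607851768048 -1.472850606871601
pad [ 0.5378 -0.0819  0.065 ]
(200, 210) [ 12 179 135]
(215, 160) [ 15 146 191]
(335, 200) [ 15 126 184]
(262, 320) [ 11 172 138]
(120, 205) [ 14 133 203]
(150, 200) [  8 157  78]
(190, 300) [ 12 171 155]
[[0.6743 0.0782 0.115 ]
 [0.6739 0.0548 0.115 ]
 [0.4092 0.085  0.115 ]
 [0.4088 0.0598 0.115 ]]
fin [[0.5919 0.4286 0.024 ]
 [0.5892 0.3654 0.024 ]
 [0.4837 0.3671 0.024 ]
 [0.4877 0.4299 0.024 ]]
bask [[0.6182 0.4534 0.05  ]
 [0.6381 0.2196 0.05  ]
 [0.4367 0.2029 0.05  ]
 [0.4264 0.433  0.05  ]] [0.5298 0.3272 0.05  ]
rest [[ 0.6419 -0.2523  0.01  ]
 [ 0.4307 -0.3024  0.01  ]
 [ 0.4469 -0.3781  0.01  ]] 0.21705367303892667 0.07738849041024017
[[ 15 129  85]
 [ 16 127 185]
 [ 16 123 184]
 [ 16 126 190]
 [ 15 125 183]
 [ 16 123 180]]
110 0.0 ((342.0, 228.0), (0.0, 0.0), 0.0) [[342.0, 228.0], [342.0, 228.0], [342.0, 228.0], [342.0, 228.0]]
125 1214.0 ((337.3500061035156, 199.5500030517578), (68.3051986694336, 25.61444854736328), 71.56504821777344) [[314.4000244140625, 171.20001220703125], [338.70001220703125, 163.10000610351562], [360.29998779296875, 227.89999389648438], [336.0, 236.0]]
140 1481.5 ((338.35382080078125, 199.13076782226562), (67.44576263427734, 26.925682067871094), 74.74488067626953) [[316.4922790527344, 170.13845825195312], [342.4692077636719, 163.0538330078125], [360.2153625488281, 228.12307739257812], [334.2384338378906, 235.20770263671875]]
```

apply_moves(deltas=[{"dx":0.034,"dy":0.03},{"dx":0.034,"dy":0.03},{"dx":0.034,"dy":0.03},{"dx":0.034,"dy":0.03},{"dx":0.034,"dy":0.03},{"dx":0.034,"dy":0.03},{"dx":0.034,"dy":0.03,"wz":-5},{"dx":0.034,"dy":0.03},{"dx":0.034,"dy":0.03},{"dx":0.034,"dy":0.03}])

```text
invalid input at $.deltas[0]: expected keys dx, dy, dz, wx, wy, wz, gripper
```

```bash
python3 - <<'E'
from h import *
np.set_printoptions(precision=4,suppress=True)
c=manip.capture("wrist");cv2.imwrite("pics/w1.png",c["color"][:,:,::-1])
o=manip.get_obs();print(o["clock"],o["ee_pos"],o["eef_rot"],c["R"],c["t"],-c["R"].T@c["t"])
t=manip.capture("top");s=manip.capture("side")
print("sprayer head",tri(t,(293,127),s,(343,198)), "jar",onz(t,(162,140),.085))
cx=np.array([.5455,-.3163]);ex=np.array([.973,.231]);ey=np.array([-.231,.973])
print(px(c,[[*(cx+a*ex+b*ey),z] for a,b,z in[(0,0,.01),(-.11,-.04,.01),(.11,-.04,.01),(.11,.04,.01),(-.11,.04,.01),(.09,.027,.062),(.09,-.027,.062),(-.09,.027,.062),(-.09,-.027,.062)]]))
E
```

```text
0.2 [ 0.2055 -0.6163  0.302 ] [-0.0008  0.9871  0.1602 -0.0001] [[ 0.3151 -0.949  -0.002 ]
 [-0.9218 -0.3066  0.2372]
 [-0.2258 -0.0729 -0.9714]] [-0.6485 -0.0268  0.3892] [ 0.2675 -0.5953  0.3831]
sprayer head (array([ 0.745 , -0.1639,  0.1689]), np.float64(0.00018978402670432766)) jar [0.7328 0.239  0.085 ]
[[  38.0716 -334.9157]
 [  92.9646 -161.5133]
 [  79.5246 -539.2878]
 [ -32.7433 -557.5562]
 [   3.5166 -172.2337]
 [ -82.5081 -681.1201]
 [  12.416  -663.8087]
 [ -34.1999 -263.6334]
 [  40.646  -253.735 ]]
```

View pics/w1.png

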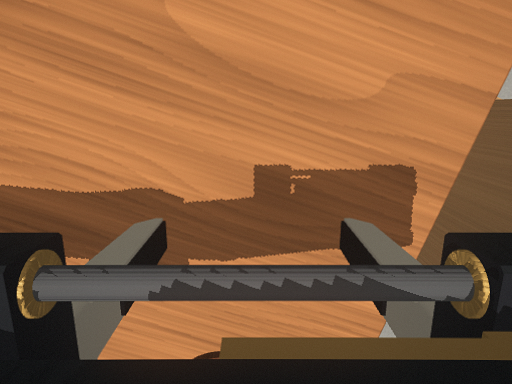

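The move was refused because every row needs all keys. This wrist picture shows only bare table and the fingers; I've viewed 4 so far.

apply_moves(deltas=[{"dx":0.028,"dy":0.0345,"dz":0.01,"wx":0,"wy":0,"wz":-1,"gripper":0.093},{"dx":0.028,"dy":0.0345,"dz":0.01,"wx":0,"wy":0,"wz":-1,"gripper":0.093},{"dx":0.028,"dy":0.0345,"dz":0.01,"wx":0,"wy":0,"wz":-1,"gripper":0.093},{"dx":0.028,"dy":0.0345,"dz":0.01,"wx":0,"wy":0,"wz":-1,"gripper":0.093},{"dx":0.028,"dy":0.0345,"dz":0.01,"wx":0,"wy":0,"wz":-1,"gripper":0.093},{"dx":0.028,"dy":0.0345,"dz":0.01,"wx":0,"wy":0,"wz":0,"gripper":0.093},{"dx":0.028,"dy":0.0345,"dz":0.01,"wx":0,"wy":0,"wz":0,"gripper":0.093},{"dx":0.028,"dy":0.0345,"dz":0.01,"wx":0,"wy":0,"wz":0,"gripper":0.093},{"dx":0,"dy":0,"dz":0,"wx":0,"wy":0,"wz":0,"gripper":0.093},{"dx":0,"dy":0,"dz":0,"wx":0,"wy":0,"wz":0,"gripper":0.093}])

```text
clock: 1.55
ee_pos: [0.4289, -0.3413, 0.3826]
eef_rot: [0.0, 0.993, 0.117, -0.001]
contact_force: [0.5, -0.3, -0.1]
width: 0.999
```

```bash
python3 - <<'E'
from h import *
np.set_printoptions(precision=4,suppress=True)
c=manip.capture("wrist");cv2.imwrite("pics/w2.png",c["color"][:,:,::-1]); np.savez("w2.npz",**{k:np.array(v) for k,v in c.items()})
o=manip.get_obs();print(o["clock"],o["ee_pos"],o["eef_rot"])
cx=np.array([.5455,-.3163]);ex=np.array([.973,.231]);ey=np.array([-.231,.973])
print(px(c,[[*(cx+a*ex+b*ey),z] for a,b,z in[(0,0,.01),(-.11,-.04,.01),(.11,-.04,.01),(.11,.04,.01),(-.11,.04,.01),(.09,.027,.062),(.09,-.027,.062),(-.09,.027,.062),(-.09,-.027,.062)]]))
E
```

```text
1.6 [ 0.4284 -0.3418  0.3824] [ 0.0002  0.9933  0.1158 -0.0007]
[[255.2046  65.2365]
 [284.2114 150.2146]
 [288.3496 -31.5728]
 [222.2608 -31.5283]
 [226.0283 150.2539]
 [230.4699 -30.1951]
 [280.8058 -30.2297]
 [233.0686 139.042 ]
 [277.7868 139.0116]]
```

View pics/w2.png

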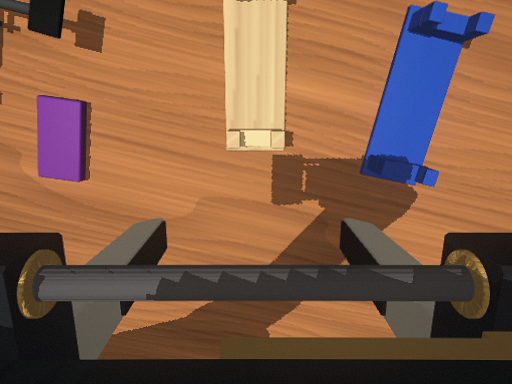

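The near end of the rest appears where I predicted: plate corners at (226,150) and (286,150), slot centre near (257,139). The pose holds to about 1 mm. Next is the bar.

apply_moves(deltas=[{"dx":0.0125,"dy":0.0457,"dz":-0.01,"wx":0,"wy":0,"wz":-1.65,"gripper":0.093},{"dx":0.0125,"dy":0.0457,"dz":-0.01,"wx":0,"wy":0,"wz":-1.65,"gripper":0.093},{"dx":0.0125,"dy":0.0457,"dz":-0.01,"wx":0,"wy":0,"wz":-1.65,"gripper":0.093},{"dx":0.0125,"dy":0.0457,"dz":-0.01,"wx":0,"wy":0,"wz":-1.65,"gripper":0.093},{"dx":0.0125,"dy":0.0457,"dz":-0.01,"wx":0,"wy":0,"wz":-1.65,"gripper":0.093},{"dx":0.0125,"dy":0.0457,"dz":-0.01,"wx":0,"wy":0,"wz":-1.65,"gripper":0.093},{"dx":0.0125,"dy":0.0457,"dz":-0.01,"wx":0,"wy":0,"wz":-1.65,"gripper":0.093},{"dx":0.0125,"dy":0.0457,"dz":-0.01,"wx":0,"wy":0,"wz":-1.65,"gripper":0.093},{"dx":0.0125,"dy":0.0457,"dz":-0.01,"wx":0,"wy":0,"wz":-1.6,"gripper":0.093},{"dx":0,"dy":0,"dz":0,"wx":0,"wy":0,"wz":0,"gripper":0.093}])

```text
clock: 2.85
ee_pos: [0.5421, 0.0739, 0.2914]
eef_rot: [-0.001, 1.0, -0.009, -0.001]
contact_force: [-0.1, -0.1, 0.9]
width: 1.004
```

```bash
cat > st.py <<'E'
from h import *
np.set_printoptions(precision=4,suppress=True)
P=[];Q=[]
for i in range(3): manip.capture("side");o=manip.get_obs();P.append(o["ee_pos"]);Q.append(o["eef_rot"])
q=np.mean(Q,0);print(o["clock"],np.mean(P,0),q,"yaw",2*np.degrees(np.arctan2(q[2],q[1])),"tilt",2*np.hypot(q[0],q[3]),o["contact_force"],o["width"]*93)
E
python3 st.py
```

```text
3.0 [0.5422 0.0694 0.2922] [ 0.0006  0.9999 -0.0125 -0.0005] yaw -1.4345858829850928 tilt 0.001624829623618892 [-0.1765 -0.4955  0.03  ] 92.81511228041752
```

apply_moves(deltas=[{"dx":0,"dy":0,"dz":-0.035,"wx":0,"wy":0,"wz":0,"gripper":0.093},{"dx":0,"dy":0,"dz":-0.035,"wx":0,"wy":0,"wz":0,"gripper":0.093},{"dx":0,"dy":0,"dz":-0.03,"wx":0,"wy":0,"wz":0,"gripper":0.093},{"dx":0,"dy":0,"dz":-0.02,"wx":0,"wy":0,"wz":0,"gripper":0.093},{"dx":0,"dy":0,"dz":-0.007,"wx":0,"wy":0,"wz":0,"gripper":0.093},{"dx":0,"dy":0,"dz":0,"wx":0,"wy":0,"wz":0,"gripper":0.06},{"dx":0,"dy":0,"dz":0,"wx":0,"wy":0,"wz":0,"gripper":0.03},{"dx":0,"dy":0,"dz":0,"wx":0,"wy":0,"wz":0,"gripper":0.015},{"dx":0,"dy":0,"dz":0,"wx":0,"wy":0,"wz":0,"gripper":0.015},{"dx":0,"dy":0,"dz":0,"wx":0,"wy":0,"wz":0,"gripper":0.015}])

```text
clock: 4.25
ee_pos: [0.5421, 0.0708, 0.166]
eef_rot: [-0.0, 1.0, -0.012, 0.0]
contact_force: [-0.5, -0.0, 0.3]
width: 0.51
```

```bash
python3 st.py
```

```text
4.4 [0.5421 0.0708 0.1658] [-0.      0.9999 -0.0118  0.0001] yaw -1.3528660362144456 tilt 0.00014182077014531397 [ 0.6471 -0.0833  0.1658] 35.46108223481779
```

apply_moves(deltas=[{"dx":0,"dy":0,"dz":0,"wx":0,"wy":0,"wz":0,"gripper":0.01},{"dx":0,"dy":0,"dz":0,"wx":0,"wy":0,"wz":0,"gripper":0.01},{"dx":0,"dy":0,"dz":0,"wx":0,"wy":0,"wz":0,"gripper":0.01},{"dx":0,"dy":0,"dz":0,"wx":0,"wy":0,"wz":0,"gripper":0.01},{"dx":0,"dy":0,"dz":0,"wx":0,"wy":0,"wz":0,"gripper":0.01}])

```text
clock: 5.03
ee_pos: [0.5421, 0.0708, 0.1657]
eef_rot: [-0.0, 1.0, -0.012, 0.0]
contact_force: [0.4, 0.7, 0.8]
width: 0.258
```

```bash
python3 st.py
```

```text
5.175 [0.5421 0.0708 0.1657] [-0.0001  0.9999 -0.0119  0.    ] yaw -1.3590341043489422 tilt 0.00026394982796633474 [-0.2716  0.5267 -0.407 ] 23.7778248378184
```

Gripped at 23.8 mm. Lifting straight up.

apply_moves(deltas=[{"dx":0,"dy":0,"dz":0,"wx":0,"wy":0,"wz":0,"gripper":0.01},{"dx":0,"dy":0,"dz":0.005,"wx":0,"wy":0,"wz":0,"gripper":0.01},{"dx":0,"dy":0,"dz":0.01,"wx":0,"wy":0,"wz":0,"gripper":0.01},{"dx":0,"dy":0,"dz":0.015,"wx":0,"wy":0,"wz":0,"gripper":0.01},{"dx":0,"dy":0,"dz":0.015,"wx":0,"wy":0,"wz":0,"gripper":0.01},{"dx":0,"dy":0,"dz":0.015,"wx":0,"wy":0,"wz":0,"gripper":0.01},{"dx":0,"dy":0,"dz":0.015,"wx":0,"wy":0,"wz":0,"gripper":0.01},{"dx":0,"dy":0,"dz":0.015,"wx":0,"wy":0,"wz":0,"gripper":0.01},{"dx":0,"dy":0,"dz":0.005,"wx":0,"wy":0,"wz":0,"gripper":0.01},{"dx":0,"dy":0,"dz":0,"wx":0,"wy":0,"wz":0,"gripper":0.01}])

```text
clock: 6.42
ee_pos: [0.5421, 0.0707, 0.261]
eef_rot: [-0.0, 1.0, -0.012, 0.0]
contact_force: [-0.2, -0.6, -2.4]
width: 0.254
```

```bash
python3 st.py;  python3 - <<'E'
from h import *
c=manip.capture("side");cv2.imwrite("pics/s2.png",cv2.resize(c["color"][60:330,120:400,::-1],None,fx=2,fy=2))
E
```

```text
6.575 [0.5418 0.0706 0.2603] [ 0.0001  0.9999 -0.0119 -0.0006] yaw -1.3603652996151212 tilt 0.0011778195537893992 [-0.1102 -0.0988 -2.0897] 23.815119926889594
```

View pics/s2.png

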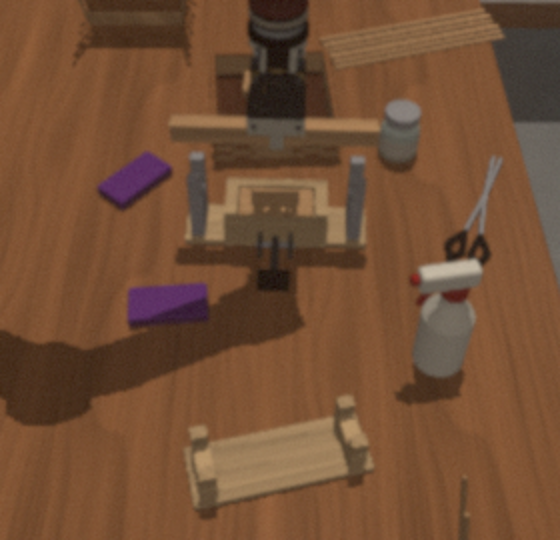

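The bar is level and clear of the brackets, spanning (170–380,130) in the crop. I'll carry it to the rest, keeping clear of the sprayer.

apply_moves(deltas=[{"dx":-0.01,"dy":-0.015,"dz":0,"wx":0,"wy":0,"wz":1,"gripper":0.01},{"dx":-0.01,"dy":-0.03,"dz":0,"wx":0,"wy":0,"wz":1.5,"gripper":0.01},{"dx":-0.005,"dy":-0.04,"dz":0,"wx":0,"wy":0,"wz":1.5,"gripper":0.01},{"dx":0,"dy":-0.045,"dz":0,"wx":0,"wy":0,"wz":1.5,"gripper":0.01},{"dx":0,"dy":-0.045,"dz":0,"wx":0,"wy":0,"wz":1.5,"gripper":0.01},{"dx":0,"dy":-0.045,"dz":0,"wx":0,"wy":0,"wz":1.5,"gripper":0.01},{"dx":0,"dy":-0.045,"dz":0,"wx":0,"wy":0,"wz":1.5,"gripper":0.01},{"dx":0,"dy":-0.045,"dz":0,"wx":0,"wy":0,"wz":1.5,"gripper":0.01},{"dx":0.012,"dy":-0.045,"dz":0,"wx":0,"wy":0,"wz":1.6,"gripper":0.01},{"dx":0.0165,"dy":-0.032,"dz":0,"wx":0,"wy":0,"wz":1.6,"gripper":0.01}])

```text
clock: 7.88
ee_pos: [0.5447, -0.3193, 0.2601]
eef_rot: [0.0, 0.993, 0.115, -0.001]
contact_force: [-0.0, 0.2, -1.4]
width: 0.256
```

```bash
sed -i '3s/^/manip.capture("side");manip.capture("side");manip.capture("side")\n/' st.py; python3 st.py;  python3 - <<'E'
from h import *
c=manip.capture("wrist");w=c["color"][:,:,::-1].copy();s=manip.capture("side");
cx=np.array([.5455,-.3165]);ex=np.array([.973,.231]);ey=np.array([-.231,.973])
o=np.zeros((384,800,3),np.uint8);o[:,:512]=w
a=s["color"][210:330,190:334,::-1];o[:240,512:]=cv2.resize(a,(288,240))
cv2.imwrite("pics/c3.png",o)
print(px(c,[[*(cx+a*ex+b*ey),z] for a,b,z in[(.11,-.04,.01),(.11,.04,.01),(.09,.019,.062),(.09,-.019,.062),(.14,.012,.21),(.14,-.012,.21)]]))
E
```

```text
8.175 [ 0.5453 -0.3154  0.2599] [-0.001   0.9932  0.1164 -0.0006] yaw 13.363172182217236 tilt 0.0024628088920242903 [-0.4306  0.4364 -2.0152] 23.860551719710656
[[ 298.53586004   59.86220835]
 [ 213.55086792   59.883677  ]
 [ 232.76445649   77.28163057]
 [ 280.05763634   77.27537011]
 [ 224.0165049  -123.54640036]
 [ 296.74689466 -123.68300381]]
```

View pics/c3.png

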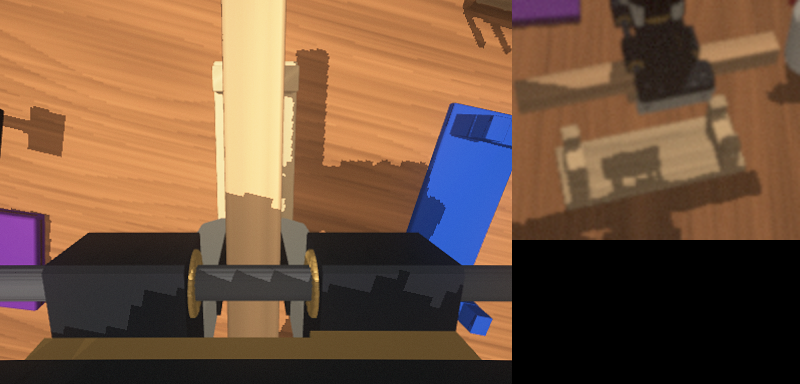

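The rest's far plate corners are at (213,62) and (299,62), and the bar runs parallel over the rest's middle line to within about 1 mm. Lowering it now.

apply_moves(deltas=[{"dx":0,"dy":-0.001,"dz":-0.015,"wx":0,"wy":0,"wz":0,"gripper":0.01},{"dx":0,"dy":0,"dz":-0.03,"wx":0,"wy":0,"wz":0,"gripper":0.01},{"dx":0,"dy":0,"dz":-0.03,"wx":0,"wy":0,"wz":0,"gripper":0.01},{"dx":0,"dy":0,"dz":-0.025,"wx":0,"wy":0,"wz":0,"gripper":0.01},{"dx":0,"dy":0,"dz":-0.02,"wx":0,"wy":0,"wz":0,"gripper":0.01},{"dx":0,"dy":0,"dz":-0.01,"wx":0,"wy":0,"wz":0,"gripper":0.01},{"dx":0,"dy":0,"dz":-0.006,"wx":0,"wy":0,"wz":0,"gripper":0.01},{"dx":0,"dy":0,"dz":-0.002,"wx":0,"wy":0,"wz":0,"gripper":0.01},{"dx":0,"dy":0,"dz":0,"wx":0,"wy":0,"wz":0,"gripper":0.01},{"dx":0,"dy":0,"dz":0,"wx":0,"wy":0,"wz":0,"gripper":0.01}])

```text
clock: 9.52
ee_pos: [0.5459, -0.3175, 0.1234]
eef_rot: [0.0, 0.993, 0.116, 0.001]
contact_force: [0.1, -1.3, -1.8]
width: 0.256
```

```bash
python3 st.py
```

```text
9.825 [ 0.5457 -0.3174  0.123 ] [0.0001 0.9932 0.1161 0.0002] yaw 13.33888597757833 tilt 0.00037433299270342365 [ 0.4502  0.2936 -1.1971] 23.916376188279955
```

apply_moves(deltas=[{"dx":0,"dy":0,"dz":-0.001,"wx":0,"wy":0,"wz":0,"gripper":0.01},{"dx":0,"dy":0,"dz":-0.001,"wx":0,"wy":0,"wz":0,"gripper":0.01},{"dx":0,"dy":0,"dz":-0.001,"wx":0,"wy":0,"wz":0,"gripper":0.01},{"dx":0,"dy":0,"dz":0,"wx":0,"wy":0,"wz":0,"gripper":0.01},{"dx":0,"dy":0,"dz":0,"wx":0,"wy":0,"wz":0,"gripper":0.01}])

```text
clock: 10.45
ee_pos: [0.5456, -0.3173, 0.1207]
eef_rot: [0.0, 0.993, 0.116, 0.0]
contact_force: [-2.5, 1.0, 4.9]
width: 0.257
```

```bash
python3 st.py
```

```text
10.75 [ 0.5456 -0.3173  0.1207] [0.0001 0.9932 0.1161 0.0001] yaw 13.338427581450864 tilt 0.00021959874315987993 [-2.8288  1.5732  6.1084] 24.062357099154312
```

The bar touched down at exactly the expected height (TCP 0.1207). Releasing.

apply_moves(deltas=[{"dx":0,"dy":0,"dz":0,"wx":0,"wy":0,"wz":0,"gripper":0.05},{"dx":0,"dy":0,"dz":0,"wx":0,"wy":0,"wz":0,"gripper":0.07},{"dx":0,"dy":0,"dz":0,"wx":0,"wy":0,"wz":0,"gripper":0.07},{"dx":0,"dy":0,"dz":0,"wx":0,"wy":0,"wz":0,"gripper":0.07},{"dx":0,"dy":0,"dz":0,"wx":0,"wy":0,"wz":0,"gripper":0.07},{"dx":0,"dy":0,"dz":0.02,"wx":0,"wy":0,"wz":0,"gripper":0.07},{"dx":0,"dy":0,"dz":0.03,"wx":0,"wy":0,"wz":0,"gripper":0.07},{"dx":0,"dy":0,"dz":0.04,"wx":0,"wy":0,"wz":0,"gripper":0.07},{"dx":0,"dy":0,"dz":0.04,"wx":0,"wy":0,"wz":0,"gripper":0.0},{"dx":0,"dy":0,"dz":0.03,"wx":0,"wy":0,"wz":0,"gripper":0.0}])

```text
clock: 12.0
ee_pos: [0.5458, -0.3174, 0.2818]
eef_rot: [0.001, 0.993, 0.116, 0.001]
contact_force: [-0.1, 0.1, 0.3]
width: 0.584
```

```bash
python3 st.py; python3 - <<'E'
from h import *
s=manip.capture("side");t=manip.capture("top")
o=np.zeros((480,800,3),np.uint8)
o[:,:400]=cv2.resize(s["color"][220:340,190:290+0,::-1],(400,480));o[:,400:]=cv2.resize(t["color"][145:265,290:390,::-1],(400,480))
cv2.imwrite("pics/c4.png",o)
cx=np.array([.5455,-.3165]);ex=np.array([.973,.231]);ey=np.array([-.231,.973])
for k in(s,t): print(px(k,[[*(cx+a*ex+b*ey),z] for a,b,z in[(-.14,.012,.07),(-.14,-.012,.07),(.14,.012,.07),(.14,-.012,.07)]]))
E
```

```text
12.3 [ 0.545  -0.3171  0.2787] [-0.0005  0.9932  0.1162 -0.0008] yaw 13.343019178374895 tilt 0.0019469861329949822 [ 0.4545  0.2312 -0.6304] 30.83641523049178
[[198.19212739 283.49452206]
 [199.69546213 292.90005492]
 [314.84815166 259.32412418]
 [318.08820945 267.93137061]]
[[348.96361704 241.84961466]
 [356.36954703 239.88429303]
 [325.21202876 155.19081763]
 [332.50766879 153.3708757 ]]
```

View pics/c4.png

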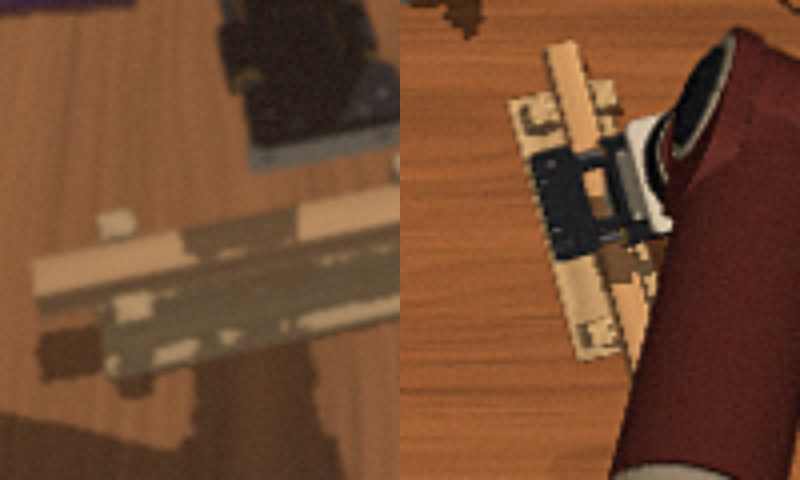

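The bar sits in both cradles; its near end is at side-view pixel (198,285) against a predicted (198,283.5). I've viewed 8 pictures. Next is the lever pad, with the fingers shut.

apply_moves(deltas=[{"dx":-0.001,"dy":0.0335,"dz":-0.01,"wx":0,"wy":0,"wz":-2.1,"gripper":0.0},{"dx":-0.001,"dy":0.0335,"dz":-0.01,"wx":0,"wy":0,"wz":-2.1,"gripper":0.0},{"dx":-0.001,"dy":0.0335,"dz":-0.01,"wx":0,"wy":0,"wz":-2.1,"gripper":0.0},{"dx":-0.001,"dy":0.0335,"dz":-0.01,"wx":0,"wy":0,"wz":-2.1,"gripper":0.0},{"dx":-0.001,"dy":0.0335,"dz":-0.01,"wx":0,"wy":0,"wz":-2.1,"gripper":0.0},{"dx":-0.001,"dy":0.0335,"dz":-0.01,"wx":0,"wy":0,"wz":-2.1,"gripper":0.0},{"dx":-0.001,"dy":0.0335,"dz":-0.01,"wx":0,"wy":0,"wz":-2.1,"gripper":0.0},{"dx":0,"dy":0,"dz":-0.02,"wx":0,"wy":0,"wz":0,"gripper":0.0},{"dx":0,"dy":0,"dz":-0.02,"wx":0,"wy":0,"wz":0,"gripper":0.0}])

```text
clock: 13.52
ee_pos: [0.5383, -0.082, 0.1684]
eef_rot: [-0.0, 1.0, -0.011, -0.001]
contact_force: [-0.5, -0.1, -0.3]
width: 0.008
```

```bash
python3 st.py
```

```text
13.825 [ 0.5387 -0.0829  0.1698] [-0.      0.9999 -0.012  -0.    ] yaw -1.371204622243088 tilt 9.914913014998676e-05 [ 0.2511  0.1969 -0.33  ] 0.4241069069095416
```

apply_moves(deltas=[{"dx":0,"dy":0,"dz":-0.012,"wx":0,"wy":0,"wz":0,"gripper":0.0},{"dx":0,"dy":0,"dz":-0.008,"wx":0,"wy":0,"wz":0,"gripper":0.0},{"dx":0,"dy":0,"dz":-0.005,"wx":0,"wy":0,"wz":0,"gripper":0.0},{"dx":0,"dy":0,"dz":-0.005,"wx":0,"wy":0,"wz":0,"gripper":0.0},{"dx":0,"dy":0,"dz":-0.005,"wx":0,"wy":0,"wz":0,"gripper":0.0},{"dx":0,"dy":0,"dz":-0.005,"wx":0,"wy":0,"wz":0,"gripper":0.0},{"dx":0,"dy":0,"dz":-0.004,"wx":0,"wy":0,"wz":0,"gripper":0.0},{"dx":0,"dy":0,"dz":-0.002,"wx":0,"wy":0,"wz":0,"gripper":0.0},{"dx":0,"dy":0,"dz":0,"wx":0,"wy":0,"wz":0,"gripper":0.0}])

```text
clock: 14.95
ee_pos: [0.5386, -0.086, 0.1243]
eef_rot: [0.002, 1.0, -0.013, 0.0]
contact_force: [-1.2, -6.0, 5.7]
width: 0.006
```

```bash
python3 st.py
```

```text
15.25 [ 0.5386 -0.086   0.1243] [ 0.002   0.9999 -0.0132  0.0004] yaw -1.512930441171404 tilt 0.00414565164443906 [-1.2437 -5.9861  5.2394] 0.7488839550938643
```

apply_moves(deltas=[{"dx":0,"dy":0,"dz":-0.001,"wx":0,"wy":0,"wz":0,"gripper":0.0},{"dx":0,"dy":0,"dz":-0.001,"wx":0,"wy":0,"wz":0,"gripper":0.0},{"dx":0,"dy":0,"dz":0,"wx":0,"wy":0,"wz":0,"gripper":0.0}])

```text
clock: 15.62
ee_pos: [0.5387, -0.0861, 0.124]
eef_rot: [0.002, 1.0, -0.013, 0.001]
contact_force: [-4.0, -5.1, 17.3]
width: 0.007
```

```bash
python3 st.py
```

```text
15.925 [ 0.5387 -0.0861  0.124 ] [ 0.0021  0.9999 -0.0132  0.0007] yaw -1.5154225526213256 tilt 0.004501460798294776 [-4.4967 -5.0159 16.1081] 0.5675187463391256
```

The lever is at its stop: force rose to 16 N with no further travel. Retracting and looking at the base.

apply_moves(deltas=[{"dx":0,"dy":0,"dz":0.01,"wx":0,"wy":0,"wz":0,"gripper":0.0},{"dx":0,"dy":0,"dz":0.03,"wx":0,"wy":0,"wz":0,"gripper":0.093},{"dx":0,"dy":0,"dz":0.04,"wx":0,"wy":0,"wz":0,"gripper":0.093},{"dx":-0.02,"dy":0.03,"dz":0.03,"wx":0,"wy":0,"wz":0,"gripper":0.093},{"dx":-0.02,"dy":0.03,"dz":0.03,"wx":0,"wy":0,"wz":0,"gripper":0.093},{"dx":-0.02,"dy":0.03,"dz":0.03,"wx":0,"wy":0,"wz":0,"gripper":0.093},{"dx":-0.02,"dy":0.03,"dz":0.0,"wx":0,"wy":0,"wz":0,"gripper":0.093},{"dx":-0.008,"dy":0.033,"dz":0.0,"wx":0,"wy":0,"wz":0,"gripper":0.093},{"dx":0,"dy":0,"dz":0,"wx":0,"wy":0,"wz":0,"gripper":0.093}])

```text
clock: 17.05
ee_pos: [0.4496, 0.0735, 0.2918]
eef_rot: [-0.001, 1.0, -0.008, -0.0]
contact_force: [0.4, -0.2, 0.1]
width: 0.815
```

```bash
python3 st.py; python3 - <<'E'
from h import *
w=manip.capture("wrist");cv2.imwrite("pics/w5.png",w["color"][:,:,::-1])
cx=np.array([.542,.0692]);th=np.radians(-1.45);ex=np.array([np.cos(th),np.sin(th)]);ey=np.array([-ex[1],ex[0]])
np.set_printoptions(precision=1,suppress=True)
print(px(w,[[*(cx+a*ex+b*ey),.075] for a,b in[(-.055,.029),(-.055,-.029),(.055,.029),(.055,-.029)]]))
np.savez("w5.npz",**{k:np.array(v) for k,v in w.items()})
E
```

```text
17.35 [0.4509 0.0691 0.2915] [ 0.0002  0.9999 -0.0129 -0.0001] yaw -1.482907461115326 tilt 0.0005130994479185355 [-0.5566 -0.1482 -0.6158] 92.17813816909023
[[218.3 142.1]
 [283.  141.9]
 [214.6   6.3]
 [285.7   6.1]]
```

View pics/w5.png

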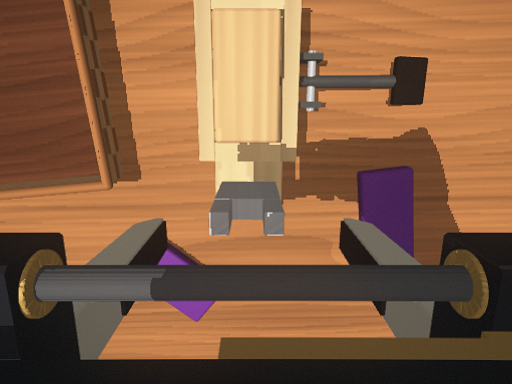

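The base stands proud in the pocket, with its near edge at (214–281,143) and the lever pad pressed at (409,80). It sits about 2 mm further in +y than I predicted, so I'll aim for y = 0.0715.

apply_moves(deltas=[{"dx":0.03,"dy":0.0025,"dz":0,"wx":0,"wy":0,"wz":0,"gripper":0.093},{"dx":0.04,"dy":0,"dz":-0.02,"wx":0,"wy":0,"wz":0,"gripper":0.093},{"dx":0.021,"dy":0,"dz":-0.03,"wx":0,"wy":0,"wz":0,"gripper":0.093},{"dx":0,"dy":0,"dz":-0.035,"wx":0,"wy":0,"wz":0,"gripper":0.093},{"dx":0,"dy":0,"dz":-0.03,"wx":0,"wy":0,"wz":0,"gripper":0.093},{"dx":0,"dy":0,"dz":-0.022,"wx":0,"wy":0,"wz":0,"gripper":0.093},{"dx":0,"dy":0,"dz":-0.007,"wx":0,"wy":0,"wz":0,"gripper":0.093},{"dx":0,"dy":0,"dz":0,"wx":0,"wy":0,"wz":0,"gripper":0.093},{"dx":0,"dy":0,"dz":0,"wx":0,"wy":0,"wz":0,"gripper":0.093}])

```text
clock: 18.52
ee_pos: [0.5423, 0.0726, 0.1487]
eef_rot: [-0.0, 1.0, -0.012, 0.001]
contact_force: [-0.6, 0.3, -0.0]
width: 0.995
```

```bash
python3 st.py
```

```text
18.825 [0.5418 0.0727 0.1483] [-0.0001  0.9999 -0.0119  0.0006] yaw -1.3616090347686771 tilt 0.0011700371852889724 [ 0.4485  0.168  -0.5925] 92.9403381777309
```

apply_moves(deltas=[{"dx":0,"dy":-0.001,"dz":-0.0025,"wx":0,"wy":0,"wz":0,"gripper":0.093},{"dx":0,"dy":0,"dz":0,"wx":0,"wy":0,"wz":0,"gripper":0.07},{"dx":0,"dy":0,"dz":0,"wx":0,"wy":0,"wz":0,"gripper":0.045},{"dx":0,"dy":0,"dz":0,"wx":0,"wy":0,"wz":0,"gripper":0.045},{"dx":0,"dy":0,"dz":0,"wx":0,"wy":0,"wz":0,"gripper":0.045},{"dx":0,"dy":0,"dz":0,"wx":0,"wy":0,"wz":0,"gripper":0.045},{"dx":0,"dy":0,"dz":0,"wx":0,"wy":0,"wz":0,"gripper":0.045},{"dx":0,"dy":0,"dz":0,"wx":0,"wy":0,"wz":0,"gripper":0.045},{"dx":0,"dy":0,"dz":0,"wx":0,"wy":0,"wz":0,"gripper":0.045},{"dx":0,"dy":0,"dz":0,"wx":0,"wy":0,"wz":0,"gripper":0.045}])

```text
clock: 20.08
ee_pos: [0.5416, 0.0717, 0.1453]
eef_rot: [-0.0, 1.0, -0.012, 0.0]
contact_force: [-0.3, 0.9, 0.1]
width: 0.621
```

```bash
python3 st.py
```

```text
20.375 [0.5416 0.0718 0.1453] [-0.0001  0.9999 -0.0119  0.    ] yaw -1.3585784053202814 tilt 0.00018008907050361928 [ 0.5719 -0.1524  0.8717] 57.885516166287104
```

Gripped at 57.9 mm, as expected. Lifting and carrying over the empty half of the basket, to about (0.530, 0.290).

apply_moves(deltas=[{"dx":0,"dy":0,"dz":0.005,"wx":0,"wy":0,"wz":0,"gripper":0.045},{"dx":0,"dy":0,"dz":0.02,"wx":0,"wy":0,"wz":0,"gripper":0.045},{"dx":0,"dy":0,"dz":0.04,"wx":0,"wy":0,"wz":0,"gripper":0.045},{"dx":0,"dy":0,"dz":0.035,"wx":0,"wy":0,"wz":0,"gripper":0.045},{"dx":-0.002,"dy":0.035,"dz":0,"wx":0,"wy":0,"wz":1,"gripper":0.045},{"dx":-0.002,"dy":0.045,"dz":0,"wx":0,"wy":0,"wz":1,"gripper":0.045},{"dx":-0.003,"dy":0.045,"dz":0,"wx":0,"wy":0,"wz":1,"gripper":0.045},{"dx":-0.003,"dy":0.045,"dz":0,"wx":0,"wy":0,"wz":1,"gripper":0.045},{"dx":-0.002,"dy":0.04,"dz":0,"wx":0,"wy":0,"wz":0,"gripper":0.045},{"dx":0,"dy":0.008,"dz":0,"wx":0,"wy":0,"wz":0,"gripper":0.045}])

```text
clock: 21.62
ee_pos: [0.528, 0.2935, 0.2452]
eef_rot: [-0.001, 1.0, 0.026, -0.0]
contact_force: [0.1, 0.7, -0.3]
width: 0.62
```

```bash
python3 st.py; python3 - <<'E'
from h import *
s=manip.capture("side");t=manip.capture("top");w=manip.capture("wrist")
o=np.zeros((600,800,3),np.uint8)
o[:384,:512]=w["color"][:,:,::-1];o[:288,512:]=cv2.resize(t["color"][150:258,90:198,::-1],(288,288));o[300:600,512:]=cv2.resize(s["color"][70:170,210:306,::-1],(288,300))
cv2.imwrite("pics/c6.png",o)
E
```

```text
21.925 [0.5302 0.2873 0.2452] [0.001  0.9998 0.0215 0.    ] yaw 2.46511455520785 tilt 0.0019446629834118285 [ 0.0116 -0.3442 -0.0622] 57.56751231155892
```

View pics/c6.png

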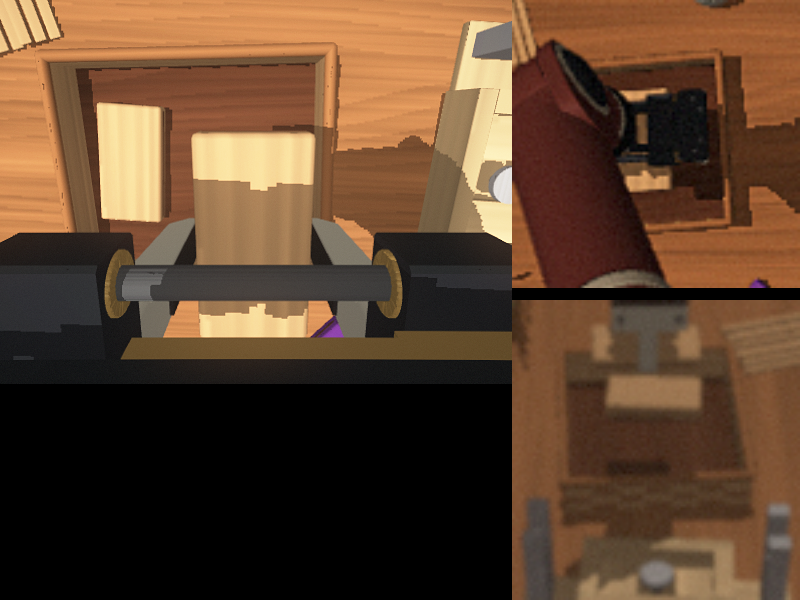

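The base is level in the fingers. In the wrist image the finished base's facing edge is at x≈163 (rows 107–220), and the −y inner rim runs through (316,65) to (330,218). I'll convert these to world positions.

```bash
python3 - <<'E'
from h import *
np.set_printoptions(precision=4,suppress=True)
c=manip.capture("wrist")
for n,u,z in[("fin",(163,107),.024),("fin",(163,220),.024),("rim",(318,65),.05),("rim",(332,218),.05),("rim far",(200,67),.05),("rimL",(53,65),.05),("floor R",(315,125),.006),("basetop",(193,132),.175),("basetop",(312,132),.175)]: print(n,onz(c,u,z))
E
```

```text
fin [0.5931 0.3714 0.024 ]
fin [0.4872 0.3738 0.024 ]
rim [0.6307 0.2417 0.05  ]
rim [0.5047 0.218  0.05  ]
rim far [0.6252 0.3347 0.05  ]
rimL [0.6215 0.4499 0.05  ]
floor R [0.5825 0.2318 0.006 ]
basetop [0.5838 0.3183 0.175 ]
basetop [0.5861 0.2644 0.175 ]
```

apply_moves(deltas=[{"dx":0,"dy":0.007,"dz":-0.015,"wx":0,"wy":0,"wz":0,"gripper":0.045},{"dx":0,"dy":0,"dz":-0.03,"wx":0,"wy":0,"wz":0,"gripper":0.045},{"dx":0,"dy":0,"dz":-0.035,"wx":0,"wy":0,"wz":0,"gripper":0.045},{"dx":0,"dy":0,"dz":-0.03,"wx":0,"wy":0,"wz":0,"gripper":0.045},{"dx":0,"dy":0,"dz":-0.02,"wx":0,"wy":0,"wz":0,"gripper":0.045},{"dx":0,"dy":0,"dz":-0.01,"wx":0,"wy":0,"wz":0,"gripper":0.045},{"dx":0,"dy":0,"dz":-0.006,"wx":0,"wy":0,"wz":0,"gripper":0.045},{"dx":0,"dy":0,"dz":-0.002,"wx":0,"wy":0,"wz":0,"gripper":0.045},{"dx":0,"dy":0,"dz":0,"wx":0,"wy":0,"wz":0,"gripper":0.045},{"dx":0,"dy":0,"dz":0,"wx":0,"wy":0,"wz":0,"gripper":0.045}])

```text
clock: 23.38
ee_pos: [0.5299, 0.2969, 0.0979]
eef_rot: [-0.0, 1.0, 0.023, 0.001]
contact_force: [-0.2, 0.1, -0.5]
width: 0.621
```

```bash
python3 st.py
```

```text
23.675 [0.5297 0.2967 0.0975] [-0.0001  0.9997  0.023   0.0002] yaw 2.6379781623401595 tilt 0.0004974116361032277 [ 0.1773 -0.1805 -0.2334] 57.072984735547884
```

apply_moves(deltas=[{"dx":0,"dy":0,"dz":-0.0015,"wx":0,"wy":0,"wz":0,"gripper":0.045},{"dx":0,"dy":0,"dz":-0.001,"wx":0,"wy":0,"wz":0,"gripper":0.045},{"dx":0,"dy":0,"dz":-0.001,"wx":0,"wy":0,"wz":0,"gripper":0.045},{"dx":0,"dy":0,"dz":0,"wx":0,"wy":0,"wz":0,"gripper":0.045},{"dx":0,"dy":0,"dz":0,"wx":0,"wy":0,"wz":0,"gripper":0.045}])

```text
clock: 24.3
ee_pos: [0.5295, 0.2967, 0.0939]
eef_rot: [-0.0, 1.0, 0.023, -0.0]
contact_force: [-0.5, -1.0, 1.3]
width: 0.621
```

```bash
python3 st.py
```

```text
24.6 [0.5295 0.2967 0.0939] [ 0.      0.9997  0.023  -0.    ] yaw 2.640756101567745 tilt 6.638012190092865e-05 [-0.8617  0.2157  2.8821] 57.79209826644589
```

Light contact with the floor at the expected height (TCP 0.094). Releasing and withdrawing.

apply_moves(deltas=[{"dx":0,"dy":0,"dz":-0.0005,"wx":0,"wy":0,"wz":0,"gripper":0.045},{"dx":0,"dy":0,"dz":0,"wx":0,"wy":0,"wz":0,"gripper":0.072},{"dx":0,"dy":0,"dz":0,"wx":0,"wy":0,"wz":0,"gripper":0.072},{"dx":0,"dy":0,"dz":0,"wx":0,"wy":0,"wz":0,"gripper":0.072},{"dx":0,"dy":0,"dz":0,"wx":0,"wy":0,"wz":0,"gripper":0.072},{"dx":0,"dy":0,"dz":0.01,"wx":0,"wy":0,"wz":0,"gripper":0.072},{"dx":0,"dy":0,"dz":0.03,"wx":0,"wy":0,"wz":0,"gripper":0.072},{"dx":0,"dy":0,"dz":0.05,"wx":0,"wy":0,"wz":0,"gripper":0.072},{"dx":0,"dy":0,"dz":0.05,"wx":0,"wy":0,"wz":0,"gripper":0.072},{"dx":0,"dy":0,"dz":0.05,"wx":0,"wy":0,"wz":0,"gripper":0.072}])

```text
clock: 25.85
ee_pos: [0.5294, 0.2966, 0.2857]
eef_rot: [-0.0, 1.0, 0.023, 0.0]
contact_force: [0.5, -0.6, -0.5]
width: 0.774
```

apply_moves(deltas=[{"dx":0,"dy":-0.04,"dz":0.03,"wx":0,"wy":0,"wz":0,"gripper":0.072},{"dx":0,"dy":-0.05,"dz":0.03,"wx":0,"wy":0,"wz":0,"gripper":0.072},{"dx":0,"dy":-0.05,"dz":0,"wx":0,"wy":0,"wz":0,"gripper":0.072},{"dx":0,"dy":-0.05,"dz":0,"wx":0,"wy":0,"wz":0,"gripper":0.072},{"dx":0,"dy":-0.05,"dz":0,"wx":0,"wy":0,"wz":0,"gripper":0.072},{"dx":0,"dy":-0.03,"dz":0,"wx":0,"wy":0,"wz":0,"gripper":0.072},{"dx":0,"dy":0,"dz":0,"wx":0,"wy":0,"wz":0,"gripper":0.072}])

```text
clock: 26.72
ee_pos: [0.5294, 0.0235, 0.344]
eef_rot: [0.001, 1.0, 0.02, 0.0]
contact_force: [0.8, -0.4, 0.0]
width: 0.77
```

```bash
python3 st.py; python3 - <<'E'
from h import *
s=manip.capture("side");t=manip.capture("top")
o=np.zeros((600,800,3),np.uint8)
o[:300,:]=cv2.resize(t["color"][130:250,90:410,::-1],(800,300));o[300:,:400]=cv2.resize(s["color"][75:150,215:315,::-1],(400,300));o[300:,400:]=cv2.resize(s["color"][245:320,190:290+35-35,::-1],(400,300))
cv2.imwrite("pics/c7.png",o)
E
```

```text
27.025 [0.5295 0.0286 0.3434] [-0.0005  0.9997  0.0246  0.0001] yaw 2.8243039137485897 tilt 0.001099093647645541 [-0.0041 -0.8479  0.874 ] 72.16421526454269
```

View pics/c7.png

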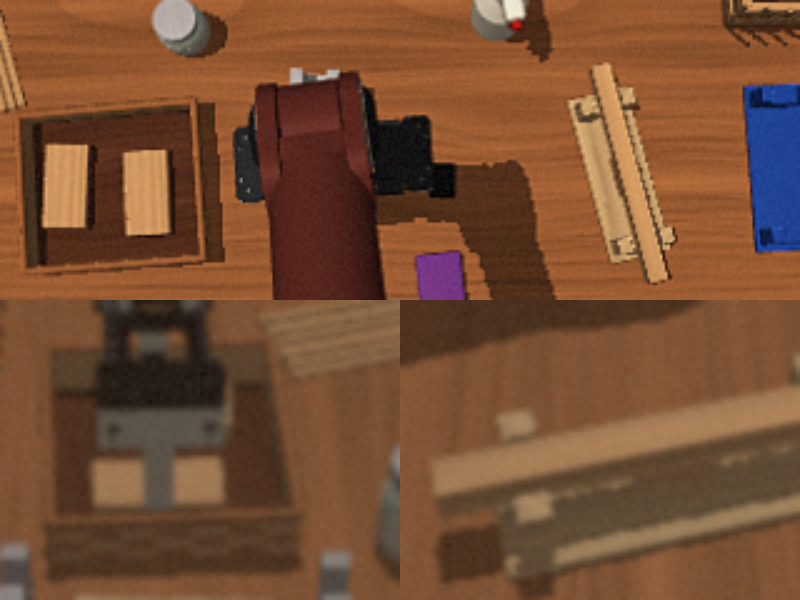

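Both bases lie flat in the basket with a clear gap, the new one at crop (147,193) and the finished one at (66,186). The bar lies between both cradles' prongs with its ends within 3 px of prediction, and the jar and sprayer are in place. Handing in.

```bash
python3 -c "
from station import manip
print(manip.finish_job())"
```

```text
the job is handed in; nothing more can be done
None
```

The jig is unloaded and the job was handed in at about 27 s of the 72 s allowed. `finish_job` gives no verdict.

- **Bar:** I lifted it level and straight up, then parked it in the bar rest. It touched down at the expected height, and its ends are within 3 px of where they should be.
- **Lever:** I pressed it to its stop. The force rose to 16 N with no further travel, and the base came up proud in its pocket.
- **Base:** I laid it on the basket floor with light contact of about 3 N. The last picture shows it flat, with a gap of about 45 mm to the finished base.
- **Bystanders:** The finished base, spray bottle and jar look undisturbed in the last pictures; I did not measure their shift.
- **Disagreements:** One early move was refused for missing keys, and nothing moved. The base sat about 2 mm further in +y than first estimated, and I corrected for that before gripping. The measurements of the basket's angle differed by several degrees, but there was ample clearance.

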